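# Wind a ratcheted pill carousel back to today's pod, pack it, click on

## Robot

A 7-joint arm with a two-finger parallel gripper is mounted at the origin on a cart in front of the work surface, level with it; the furniture and walls round the work are solid. World frame = base frame: x ahead of the robot, y to its left, z up, the work surface at z = 0. Lengths are in m, angles in rad, forces in N, time in s.
With the tool pointing down it reaches from about 0.35 to 0.9 m from the base axis. Payload 8.1 kg.
Tool frame: the origin (TCP) lies between the finger pads; the fingertips stand ahead of it and the grasp point (between the pads) is the TCP (arm.nose_length is the z of the fingertips in the tool frame, in m); z points along the fingers, y is the line along which they close (so a half turn about z gives the same grasp; the last joint's range is limited). The gripper opens to 92 mm and grips with 3 to 60 N. Pads are 19 mm wide; open, the fingers measure 130 mm over their backs; the gripper's body (75 mm by 190 mm) begins 47 mm behind the grasp point.
Start: joints at [0.999, 0.434, 0.025, 1.573, -0.012, 1.134, -0.075], TCP at [0.282, -0.558, 0.246] pointing down, gripper open.
Joint ranges: [-2.62, 2.62], [-0.44, 2.09], [-1.27, 1.32], [0.08, 2.57], [-1.32, 4.46], [0.12, 2], [-2.74, 2.74]. Speed limits (rad/s): [2.22, 2.22, 3.01, 3.01, 3.14, 3.14, 3.14].

## Interface

Orientations are given as a rotation vector (axis times angle).
In Python, from cell import sensors, optics, arm gives the robot as it stands.
- The arm moves only by the tool arm_command, never from a script. Its argument "deltas" is one flat list of numbers, 7 for each row, row after row: the turn, a rotation vector about the world's x, y, z as a fraction of full scale, then the shift along the world's x, y, z as a fraction of full scale, then the finger opening in mm, from 0 to 91.8. In form: [wx, wy, wz, dx, dy, dz, fingers, wx, wy, wz, dx, dy, dz, fingers, ...]. A call has 1 to 20 rows; each row is the pose to reach, as a shift and turn from the pose commanded when the call began; what a row does not reach only later rows make up. Full scale, the value 1, is 1 m for a shift and 90 degrees for a turn. A row lasts 1/10 s, in which the tool goes at most 50 mm and 8.59 degrees, less where a joint would pass 70% of its speed; a pose out of reach is approached as far as the arm can. A call with a number of a shift or a turn outside -1 to 1 is refused whole. A call with a gripper value outside its range is refused whole. The fingers move at their own pace and stop on an object; "force" is the grip in N (left out, the last holds). Time passes only in rows, so rows that repeat a pose let the fingers close. It gives the time, the measured TCP pose, the force, the opening and the grip force at its end, in the units of the state.
- sensors.observe(): the state, without advancing time (a new reading comes with each control period).
- optics.get_image(name): name is "scene" or "top" or "wrist"; returns the picture (400x640x3 uint8, blue, green, red); there is no depth.
- optics.calibration(name): a dict with "camera_matrix" (3x3 intrinsics, pixels), "D" ([k1, k2, p1, p2, k3] as OpenCV has them; the pictures are not rectified), "rvec" (rotation vector, rad) and "tvec" (3), from world to camera coordinates, as OpenCV has them. Camera axes: x right, y down, z forward; pixel columns grow to the right and rows downward; lengths in m; the calibration is good to about 2 mm. A picture is of the moment at which its call begins: read the wrist's pose just before it. calibration takes no time and is no camera call; for the wrist camera it gives the pose at the moment of the call.
- arm.sign_off(): hands the job in; it is judged then, once.
The state is a dict: "clock": time; "joints": joint angles; "dq": joint speeds; "joint_efforts": joint torques, N m; "position": TCP position; "ee_rot": TCP orientation; "force": force on the tool from outside, world axes, zero at the start; "ft_torque": the same for the moment, N m; "width": opening from 0.0 (shut) to 1.0 (fully open); "gripper_force": force on a finger pad.
Only numpy, scipy, OpenCV 4.12 (cv2) and the standard library are available. Lean on these libraries where they do the work, as an engineer would, in place of code of your own. Each camera call takes 0.05 s, during which the arm holds its last target. There are 200 camera calls.

## Task

The pill carousel has been wound on past today's pod, the foremost of the three in it: tip its catch outwards, clear of the ratchet teeth, turn the knob back anticlockwise until today's pod stands in the middle of the opening in the hood, and tip the catch home into the teeth again. Then lift that pod out by its two ends, stand it on the desk, let go, take it again across its narrow sides and lower it all the way into the free place of the two-place carrier. Last, click the carousel on clockwise by one step, so that the next pod stands in the middle of the opening with the catch home; keep the pods upright and leave everything else on the desk where it is.

Things in the scene. Friction and masses are not known exactly. Their poses are not given: they have to be found in the camera images.
- dispenser: pill dispenser, fixed: round white foot 238 mm across, grey carousel of eight pockets (every 45 deg) with ratchet teeth on its rim, under a clear, slightly milky flat hood (ring, radii 45-100 mm, top 65 mm up, on five pillars at radius 118 mm, 68 mm high) that is cut away over 56 deg: the opening. Origin: carousel axis at desk level; x axis points away from the opening (opening at -x), z up
- opening (a point): where the underside centre of a pod is when it stands in the middle of the opening: 75 mm from the carousel's axis, 13 mm above the desk (pocket floor); axes as the dispenser's
- knob (a point): white bar knob on the carousel's axis: bar 46 mm long (its y axis), 12 mm thick (its x axis: grip across it), free from 65 to 86 mm above the desk; this point is 75 mm up. Turns with the carousel; parallel to the dispenser's axes when today's pod is in mid-opening. Clockwise from above is on; anticlockwise is back, blocked while the catch is in the teeth. 0.06 N m friction: stays where left
- carousel (a joint): angle of the carousel, rad: 0 where it stood at the start, grows clockwise (on), one click every 45 degrees, falls anticlockwise (back). It starts 0.90 to 1.34 rad past today's pod
- catch (a joint): catch (weighted bell crank on a level pin, no spring), rad: 0 home in the teeth, 0.29 on top of a tooth, 1.05 tipped out on its stop. Let go below about 0.4 it falls home, above about 0.65 it falls out to the stop and stays. It drops fully home (below 0.1) if a pocket is within 7 deg of mid-opening; turning on, it clicks home 8 deg before mid-opening
- catch_tab (a point): near the end of the catch's upright thumb tab, 45 mm from its pin; the tab goes on 8 mm. Pinch it along this point's y axis (the pin's direction), where it is 14 mm wide; 5 to 11 mm thick. The pin is 24 mm above the desk, 134 mm from the carousel's axis. z axis: along the tab away from the pin (up when home, leaning outwards when tipped out); x axis: outwards from the carousel when home
- pod_today: today's pod: closed white box 44 mm long (x), 20 wide (y), 46 high (z), 30 g; origin: centre of its underside. Foremost (farthest clockwise) of three pods in the carousel, its length towards the axis, +x end inwards. Pocket walls along its long sides reach 2 mm below its top; its ends are open above 5 mm lips; outside the outer end the teeth rise to 21 mm above the desk
- pod_next: the next pod, alike, in the pocket one step (45 degrees) behind today's; origin and axes likewise
- pod_later: a third pod, alike, one more step behind; stays in the carousel
- carrier: two-place carrier, grey, fixed: base 114 (x) by 40 mm (y), floor 6 mm up; three cross walls 4 mm thick, 54 mm high, at ends and middle; side rails 13 mm high. Each place is 50 by 26 mm: a pod goes in lengthwise, held across its 20 mm sides. Origin: centre of its underside. The desk between it and the dispenser's opening, on the robot's side (about 0.44 m ahead, 0.16 m right), is clear
- free_place (a point): floor centre of the carrier's free place, 27 mm from the carrier's middle towards its -x end, 6 mm above the desk; axes as the carrier's (the pod's length goes along x, either way round)
- pod_packed: a pod, alike, already in the carrier's other place; stays there
- lip_balm: bystander: round lip balm stick, 19 mm across, 68 mm high, standing; origin: centre of its underside
- charger: bystander: white charger cube 45x28x32 mm; origin: centre of its underside
- cream_tube: bystander: hand-cream tube, 40x146x26 mm, lying; origin: centre of its underside
- mug: bystander: patterned mug, 97 mm across, 98 mm high; origin: centre of its underside
Not all that is in view belongs to the job. What is shaped like the pod_packed but purple is not meant.

How it is judged:
By the outcome, as a careful person would: the job done as asked, in the order asked, and still so for the second after the job is handed in, with the robot touching nothing.
It also fails if it takes over 72 s, if anything falls off the work surface, if the arm or the gripper's body presses on something with over 40 N, if the wrist force passes 120 N, or if a joint passes its speed limit or range.

## Working session

There is one attempt and no reset: what is moved stays moved. The work goes in short steps, Python scripts to look and compute and a tool call to move; the robot and the scene stay as the last step left them, time stands still between calls to the robot, and variables do not carry over. Pictures are saved under pics/ and viewed, at most 10 in all, crops included, and the job is handed in when it is done.

Besides the shell and the picture viewer there is one more tool, called as a command line: name --argument value ..., lists and objects as JSON in quotes. arm_command: Moves the arm, as the interface text tells. Its arguments: {"type":"object","properties":{"deltas":{"type":"array","items":{"type":"number"}},"force":{"type":"number"}},"required":["deltas"]}

```bash
ls; mkdir -p pics
python3 - <<'E'
from cell import sensors, optics, arm
import cv2,numpy as np
s=sensors.observe();print(s,arm.nose_length)
for n in("scene","top"):
    im=optics.get_image(n);cv2.imwrite(f"pics/{n}0.png",im)
    c=optics.calibration(n);R=cv2.Rodrigues(np.array(c['rvec']))[0];print(n,c['camera_matrix'],c['D'],-R.T@np.array(c['tvec']).ravel())
E
```

```text
pics
{'clock': 0.0, 'joints': array([ 0.99940242,  0.43522732,  0.02497607,  1.57409333, -0.01155447,
        1.13401658, -0.07510244]), 'dq': array([-0.00060545, -0.00036994,  0.00098408,  0.00112558,  0.0023425 ,
        0.00108911, -0.00015531]), 'joint_efforts': array([ 2.91332990e-04, -6.67835069e+01,  9.85674933e-01, -3.14458787e+01,
       -6.04578923e-02,  4.27053741e-02,  1.60206027e-04]), 'position': array([ 0.28209825, -0.5571695 ,  0.24494377]), 'ee_rot': array([-3.05424299e+00, -7.29221070e-01,  8.65809176e-04]), 'force': array([-0.80931554,  0.14709081, -0.20370006]), 'ft_torque': array([-0.03460121, -0.02086406,  0.02266799]), 'gripper_force': 0.0, 'width': 1.003347740015952} 0.019
scene [[493.56216493   0.         314.53900316]
 [  0.         493.56216493 191.93693331]
 [  0.           0.           1.        ]] [0.02403161 0.         0.         0.         0.        ] [-0.2102941  -1.13021879  0.6499552 ]
top [[443.07338786   0.         313.72739471]
 [  0.         443.07338786 205.69257477]
 [  0.           0.           1.        ]] [-0.11143441  0.          0.          0.          0.        ] [ 0.33715356 -0.14287946  1.21109037]
```

View pics/scene0.png

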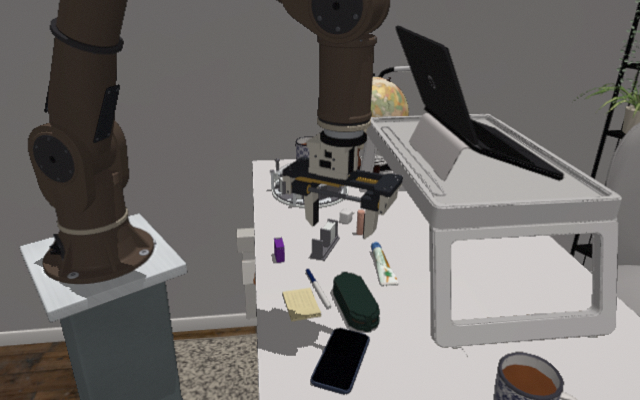

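View pics/top0.png

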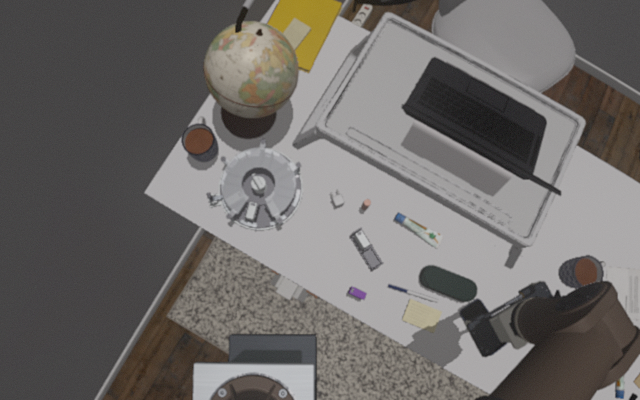

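The scene view has the dispenser partly behind the gripper (about 305,185), the carrier at (325,240) and a purple box at (280,250). The top view has the dispenser at (260,187), the carrier at (366,249) with one white pod in its upper-left part, and the purple decoy at (357,293). I'll enlarge both.

```bash
cat > h.py <<'E'
from cell import sensors, optics, arm
import cv2,numpy as np
def ray(name,px,c=None):
    c=c or optics.calibration(name)
    R=cv2.Rodrigues(np.array(c['rvec']))[0];t=np.array(c['tvec']).ravel()
    u=cv2.undistortPoints(np.array(px,float).reshape(-1,1,2),np.array(c['camera_matrix']),np.array(c['D'])).reshape(-1,2)
    return -R.T@t, np.c_[u,np.ones(len(u))]@R
def onz(name,px,z,c=None):
    o,d=ray(name,px,c); return o+d*((np.reshape(z,(-1,1))-o[2])/d[:,2:])
def proj(name,P,c=None):
    c=c or optics.calibration(name)
    return cv2.projectPoints(np.array(P,float).reshape(-1,1,3),np.array(c['rvec']),np.array(c['tvec']),np.array(c['camera_matrix']),np.array(c['D']))[0].reshape(-1,2)
E
python3 - <<'E'
from h import *
im=cv2.imread("pics/top0.png")
a=cv2.resize(im[138:238,200:310],None,fx=5,fy=5,interpolation=cv2.INTER_CUBIC)
b=cv2.resize(im[220:308,340:390],None,fx=5,fy=5,interpolation=cv2.INTER_CUBIC)
o=np.zeros((500,800,3),np.uint8);o[:500,:550]=a;o[:440,550:]=b
cv2.imwrite("pics/crop1.png",o)
print(onz("top",[[260,187],[366,249],[357,293],[260,187]],[0.065,.03,.03,0.0]).round(3))
print(proj("top",[[.4,0,0],[.5,0,0],[.4,.1,0]]).round(1))
E
```

```text
[[ 0.614 -0.015  0.065]
 [ 0.453 -0.299  0.03 ]
 [ 0.337 -0.273  0.03 ]
 [ 0.63  -0.008  0.   ]]
[[255.2 269.3]
 [256.  232.8]
 [218.6 269.1]]
```

View pics/crop1.png

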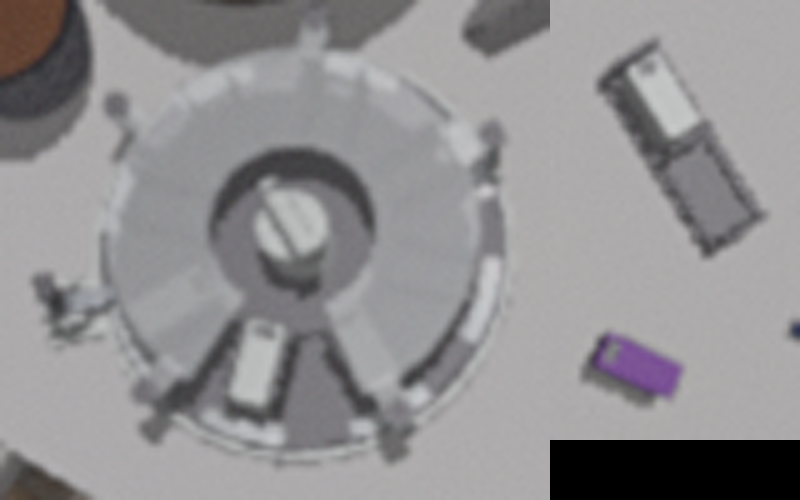

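Candidates for the pods:
- White box in the opening at crop (260,365) is the one right of today's in turning order, so it is pod_next.
- White box under the left side of the hood at crop (175,300) is the farthest clockwise, so it is pod_today.
- White box under the right side of the hood at crop (365,360) is pod_later.
- White box in the carrier's upper place is pod_packed.
- The purple box is a decoy.

The catch is at crop (65,305), and the carrier's free place is at crop (710,200). I'm moving over the dispenser for a closer wrist view.

arm_command --deltas '[0,0,0.667,0.26,0.53,0.13,60,0,0,0.667,0.26,0.53,0.13,60,0,0,0.667,0.26,0.53,0.13,60,0,0,0.667,0.26,0.53,0.13,60,0,0,0.667,0.26,0.53,0.13,60,0,0,0.667,0.26,0.53,0.13,60,0,0,0.667,0.26,0.53,0.13,60,0,0,0.667,0.26,0.53,0.13,60,0,0,0.667,0.26,0.53,0.13,60,0,0,0.667,0.26,0.53,0.13,60,0,0,0.667,0.26,0.53,0.13,60,0,0,0.667,0.26,0.53,0.13,60,0,0,0.667,0.26,0.53,0.13,60,0,0,0.667,0.26,0.53,0.13,60,0,0,0.667,0.26,0.53,0.13,60,0,0,0.667,0.26,0.53,0.13,60]' --force 10

```text
clock: 1.7
position: [0.5418, -0.0295, 0.3753]
ee_rot: [-2.284, -2.157, 0.002]
force: [-0.8, -0.5, 0.0]
width: 0.656
gripper_force: 0.0
```

Run:
```python
from h import *
s=sensors.observe();print(s['position'],s['ee_rot'],s['joints'].round(2),s['dq'].round(3))
c=optics.calibration("wrist");im=optics.get_image("wrist");cv2.imwrite("pics/w1.png",im)
import pickle;pickle.dump(c,open("c1.pkl","wb"))
R=cv2.Rodrigues(np.array(c['rvec']))[0];o=-R.T@np.array(c['tvec']).ravel();print(o,R,c['camera_matrix'],c['D'])
```

```text
[ 0.54179158 -0.02952736  0.37526075] [-2.28389223e+00 -2.15707425e+00  2.01312196e-03] [ 0.32  0.26 -0.47  1.53  0.12  1.38 -0.22] [ 0.005 -0.002 -0.005 -0.001 -0.002 -0.    -0.003]
[0.54708977 0.03834635 0.5154849 ] [[ 9.98318636e-01 -5.79646548e-02 -2.45887491e-05]
 [-5.60563006e-02 -9.65559047e-01  2.54073648e-01]
 [-1.47510332e-02 -2.53645080e-01 -9.67184874e-01]] [[285.52302506   0.         321.23223098]
 [  0.         285.52302506 200.37206126]
 [  0.           0.           1.        ]] [-0.05021547  0.          0.          0.          0.        ]
```

View pics/w1.png

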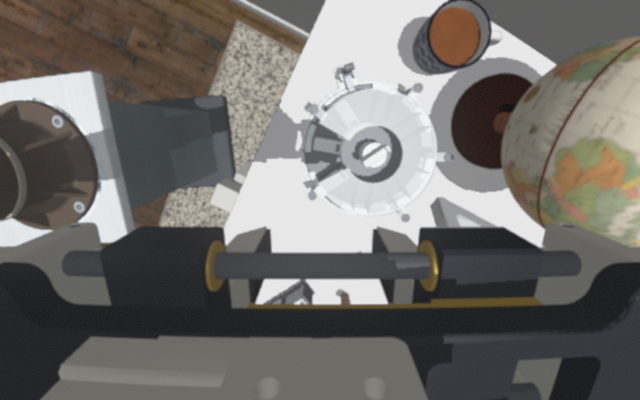

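The wrist view has the dispenser's knob at (374,153), the opening on its left facing -x at about (320,147), the catch at (346,78), and pillar tops at about (311,107), (415,88), (443,157), (404,217) and (312,192). I'll enlarge this for exact points.

Run:
```python
from h import *
im=cv2.imread("pics/w1.png")
cv2.imwrite("pics/crop2.png",cv2.resize(im[60:225,290:460],None,fx=3.6,fy=3.6,interpolation=cv2.INTER_CUBIC))
```

```text
(no output)
```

View pics/crop2.png

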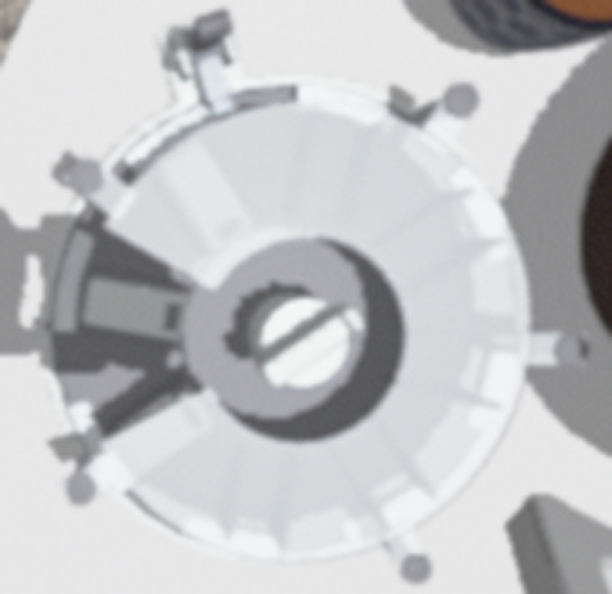

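```bash
cat > m.py <<'E'
from h import *
import pickle
from scipy.optimize import least_squares
c=pickle.load(open("c1.pkl","rb"))
f=lambda p:np.array(p,float)/3.6+[290-.36,60-.36]
w=lambda p,z:onz("wrist",f(p),z,c)
P=w([(86,176),(460,100),(572,349),(415,567),(80,487)],.068)[:,:2]
r=least_squares(lambda x:np.hypot(*(P-x[:2]).T)-x[2],[.6,0,.118]);print("axis",r.x,r.fun)
r=least_squares(lambda x:np.hypot(*(P-x[:2]).T)-.118,[.6,0]);A=r.x;print("axis118",A,r.fun)
ang=np.degrees(np.arctan2(*(P-A).T[::-1]));print("pillar ang",ang)
print("knob",w([(305,343)],.065)[:,:2],"bar",w([(258,358),(345,308)],.086)[:,:2])
b=w([(258,358),(345,308)],.086);d=b[1]-b[0];print(np.degrees(np.arctan2(d[1],d[0])))
q=w([(213,22)],.077)[0,:2];print("tab",q,np.hypot(*(q-A)),np.degrees(np.arctan2(*(q-A)[::-1])))
q=w([(213,80)],.03)[0,:2];print("catch body",q,np.hypot(*(q-A)),np.degrees(np.arctan2(*(q-A)[::-1])))
q=w([(85,303),(185,307)],.059)[:,:2];d=q[1]-q[0];print("next",q,np.degrees(np.arctan2(d[1],d[0])),np.degrees(np.arctan2(*(q.mean(0)-A)[::-1])))
t=lambda p,z:onz("top",np.array(p,float)/5+[199.6,137.6],z)[:,:2]
PT=t([(150,430),(115,105),(490,132),(395,450),(315,25)],.068)
print("top axis",least_squares(lambda x:np.hypot(*(PT-x[:2]).T)-.118,[.6,0]))if 0 else None
r=least_squares(lambda x:np.hypot(*(PT-x[:2]).T)-.118,[.6,0]);print("top axis",r.x,r.fun)
print("mug",onz("top",[[199,139]],.098))
u=lambda p,z:onz("top",(np.array(p,float)-[550,0])/5+[339.6,219.6],z)[:,:2]
print("carrier ends top", u([(602,85),(657,42),(764,215),(709,257)],.054))
pk=u([(628,62),(664,48),(703,122),(667,140)],.052);print("packed",pk,pk.mean(0))
E
python3 m.py
```

```text
axis [ 0.62725206 -0.01028738  0.11698946] [-8.02790483e-05 -3.22307562e-04  6.61208476e-04 -5.91310657e-04
  3.32688795e-04]
axis118 [ 0.627127  -0.0102799] [-0.00119211 -0.00126841 -0.00022407 -0.00154186 -0.00078232]
pillar ang [ 140.5097402    55.5968671    -4.462578    -64.78683712 -149.90699666]
knob [[ 0.62779014 -0.01095196]] bar [[ 0.60431608 -0.01379383]
 [ 0.64078209  0.0048336 ]]
27.058682979479887
tab [0.5912325  0.11949441] 0.134646897145116 105.46100489545148
catch body [0.59504487 0.10401782] 0.11871491811672344 105.67885391453252
next [[0.53292125 0.01127616]
 [0.57651209 0.0070327 ]] -5.560077326515611 164.97634916728842
top axis [ 0.61525744 -0.00929484] [0.00499299 0.00541385 0.0043374  0.00655177 0.00435871]
mug [[0.7370615 0.1471826 0.098    ]]
carrier ends top [[ 0.48321272 -0.25385987]
 [ 0.50610397 -0.28336585]
 [ 0.414773   -0.3378552 ]
 [ 0.39304781 -0.30847332]]
packed [[ 0.49570626 -0.26801276]
 [ 0.50319032 -0.28726787]
 [ 0.46385069 -0.30712878]
 [ 0.45436793 -0.28789815]] [ 0.4792788  -0.28757689]
```

The axis is about (0.627,-0.010), with the dispenser's x axis at -4.6°. The catch tab is at (0.591,0.119), 105.5° round, and the carousel is about 57° past today's pod. I'm going to the catch.

arm_command --deltas '[0,0,0.209,0.049,0.149,-0.236,40,0,0,0.209,0.049,0.149,-0.236,40,0,0,0.209,0.049,0.149,-0.236,40,0,0,0.209,0.049,0.149,-0.236,40,0,0,0.209,0.049,0.149,-0.236,40,0,0,0.209,0.049,0.149,-0.236,40,0,0,0.209,0.049,0.149,-0.236,40,0,0,0.209,0.049,0.149,-0.276,40,0,0,0.209,0.049,0.149,-0.306,40,0,0,0.209,0.049,0.149,-0.306,40,0,0,0.209,0.049,0.149,-0.306,0,0,0,0.209,0.049,0.149,-0.306,0,0,0,0.209,0.049,0.149,-0.306,0,0,0,0.209,0.049,0.149,-0.306,0,0,0,0.209,0.049,0.149,-0.306,0]' --force 8

```text
clock: 3.25
position: [0.5898, 0.1209, 0.071]
ee_rot: [-1.897, -2.503, 0.004]
force: [-10.1, -2.7, 12.0]
width: 0.15
gripper_force: 8.0
```

arm_command --deltas '[0,0,0,-0.0012,0.0043,-0.0002,0,0,0,0,-0.0024,0.0086,-0.0009,0,0,0,0,-0.0036,0.0128,-0.002,0,0,0,0,-0.0047,0.0169,-0.0036,0,0,0,0,-0.0058,0.0208,-0.0055,0,0,0,0,-0.0068,0.0245,-0.0079,0,0,0,0,-0.0077,0.0279,-0.0106,0,0,0,0,-0.0086,0.0311,-0.0136,0,0,0,0,-0.009,0.0326,-0.0153,0,0,0,0,-0.009,0.0326,-0.0153,0,0,0,0,-0.009,0.0326,-0.0153,0]'

```text
clock: 4.35
position: [0.5806, 0.1538, 0.0547]
ee_rot: [-1.896, -2.503, 0.004]
force: [-6.1, -0.7, 1.4]
width: 0.152
gripper_force: 8.0
```

arm_command --deltas '[0,0,0,0,0,0,45,0,0,0,0,0,0,45,0,0,0,0,0,0,45,0,0,0,0,0,0.05,45,0,0,-0.1,0,0,0.1,45,0,0,-0.871,0.046,-0.164,0.12,45,0,0,-0.871,0.046,-0.164,0.12,45,0,0,-0.871,0.046,-0.164,0.12,45,0,0,-0.871,0.046,-0.164,0.12,45,0,0,-0.871,0.046,-0.164,0.12,45,0,0,-0.871,0.046,-0.164,0.12,45,0,0,-0.871,0.046,-0.164,0.12,45,0,0,-0.871,0.046,-0.164,0.12,45,0,0,-0.871,0.046,-0.164,0.12,45,0,0,-0.871,0.046,-0.164,0.12,45,0,0,-0.871,0.046,-0.164,0.12,45]'

```text
clock: 5.95
position: [0.6284, -0.01, 0.1745]
ee_rot: [3.051, 0.747, 0.0]
force: [-0.4, 0.6, 0.4]
width: 0.489
gripper_force: 0.0
```

Run:
```python
from h import *
s=sensors.observe();print(s['position'],s['ee_rot'],s['force'],s['joints'].round(2))
c=optics.calibration("wrist");im=optics.get_image("wrist");cv2.imwrite("pics/w2.png",im)
import pickle;pickle.dump(c,open("c2.pkl","wb"))
print(proj("wrist",[[.627,-.01,.086],[.575,.16,.05],[.591,.119,.07]],c))
```

```text
[ 0.62842611 -0.00995602  0.1745273 ] [3.05145655e+00 7.46824821e-01 2.88270179e-04] [-0.36343571  0.59083534  0.42959967] [ 0.04  0.51 -0.15  1.64  0.09  1.   -1.24]
[[319.756092   212.66441183]
 [136.42916072 168.8959743 ]
 [170.96144478 177.22082325]]
```

View pics/w2.png

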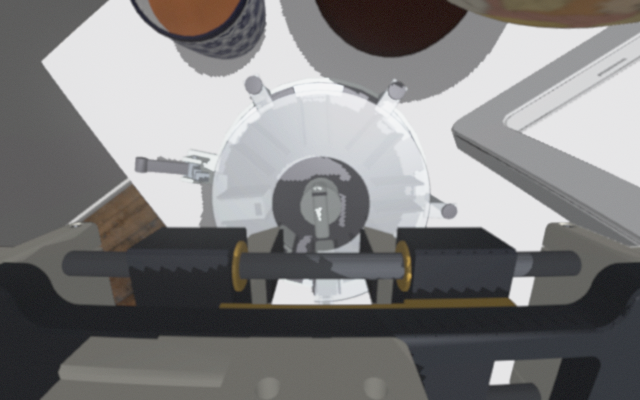

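The catch is tipped out, its tab lying outwards at (140,163). The knob bar at (320,205) is centred between and aligned with the fingers, so I'm descending and gripping it.

arm_command --deltas '[0,0,0,-0.001,0,-0.04,45,0,0,0,-0.001,0,-0.08,45,0,0,0,-0.001,0,-0.0875,45,0,0,0,-0.001,0,-0.0875,0,0,0,0,-0.001,0,-0.0875,0,0,0,0,-0.001,0,-0.0875,0,0,0,0,-0.001,0,-0.0875,0,0,0,0,-0.001,0,-0.0875,0,0,0,0,-0.001,0,-0.0875,0]' --force 15

```text
clock: 6.9
position: [0.628, -0.0094, 0.0883]
ee_rot: [-3.053, -0.742, -0.003]
force: [-2.4, 1.7, 6.7]
width: 0.13
gripper_force: 15.0
```

arm_command --deltas '[0,0,0.05,0,0,0,0,0,0,0.12,0,0,0,0,0,0,0.2,0,0,0,0,0,0,0.28,0,0,0,0,0,0,0.36,0,0,0,0,0,0,0.44,0,0,0,0,0,0,0.52,0,0,0,0,0,0,0.59,0,0,0,0,0,0,0.63,0,0,0,0,0,0,0.6446,0,0,0,0,0,0,0.6446,0,0,0,0,0,0,0.6446,0,0,0,0]'

```text
clock: 8.1
position: [0.626, -0.008, 0.0882]
ee_rot: [-2.307, -2.129, 0.001]
force: [-8.9, 4.9, 13.8]
width: 0.128
gripper_force: 15.0
```

Run:
```python
from h import *
s=sensors.observe();print(s['position'],s['ee_rot'],s['force'],s['ft_torque'])
im=optics.get_image("wrist");cv2.imwrite("pics/w3.png",im)
im=optics.get_image("top");cv2.imwrite("pics/t3.png",im)
```

```text
[ 0.62598741 -0.00802977  0.08821188] [-2.30697512e+00 -2.12917340e+00  6.26438052e-04] [-8.93846862  4.85808568 13.76335574] [0.9722133  1.98756223 0.03801365]
```

arm_command --deltas '[0,0,0,0,0,0,45,0,0,0,0,0,0,45,0,0,0,0,0,0,45,0,0,0,0,0,0.04,45,0,0,0,-0.02,0,0.09,45,0,0,0,-0.06,-0.03,0.13,45,0,0,0,-0.06,-0.03,0.13,45,0,0,0,-0.06,-0.03,0.13,45,0,0,0,-0.06,-0.03,0.13,45]'

```text
clock: 9.1
position: [0.5676, -0.0402, 0.2164]
ee_rot: [2.311, 2.128, 0.0]
force: [1.5, -0.1, -0.8]
width: 0.49
gripper_force: 0.0
```

Run:
```python
from h import *
s=sensors.observe();print(s['position'],s['ee_rot'],s['force'])
c=optics.calibration("wrist");im=optics.get_image("wrist");cv2.imwrite("pics/w4.png",im)
import pickle;pickle.dump(c,open("c4.pkl","wb"))
a=np.radians(175.35);u=np.array([np.cos(a),np.sin(a)]);A=np.array([.6257,-.009])
p=[np.r_[A+u*r,.059] for r in(.053,.075,.097)]+[[.5798,.1583,.046]]
q=proj("wrist",p,c);print(q.round(1))
x,y=190,40
cv2.imwrite("pics/crop4.png",cv2.resize(im[y:y+220,x:x+300],None,fx=2.66,fy=2.66,interpolation=cv2.INTER_CUBIC))
```

```text
[ 0.56755228 -0.040209    0.21639545] [2.31117584e+00 2.12787719e+00 1.32966581e-04] [ 1.54102252 -0.05705546 -0.84114462]
[[322.1 157.7]
 [300.9 157.8]
 [279.7 157.9]
 [315.2 -12.3]]
```

View pics/crop4.png

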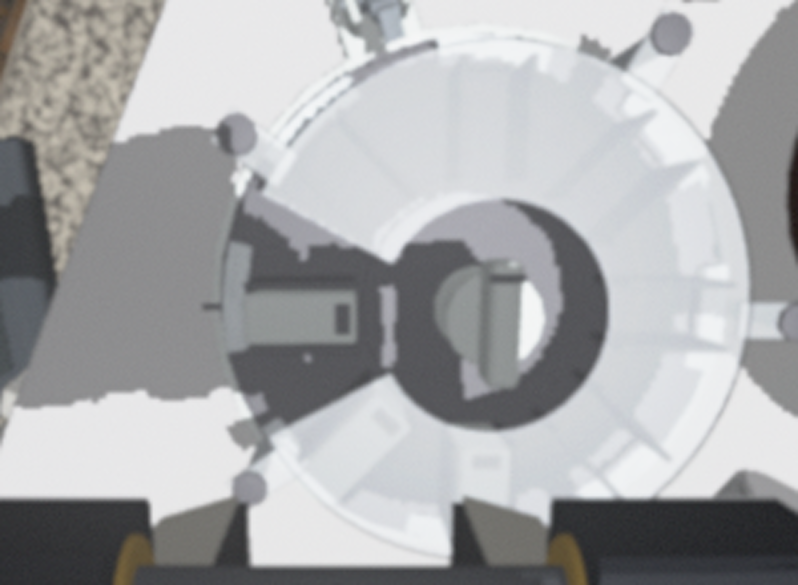

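Today's pod now stands in the opening with its top at crop (245–357, 290–346). The other two pods follow behind it under the hood at crop (375,430) and (485,470), so this is the foremost one. I'll check the angle numerically.

Run:
```python
from h import *
import pickle
from scipy.optimize import least_squares
c=pickle.load(open("c4.pkl","rb"))
w=lambda p,z:onz("wrist",np.array(p,float)/2.66+[189.7,39.7],z,c)[:,:2]
P=w([(238,133),(672,34),(250,489)],.068)
r=least_squares(lambda x:np.hypot(*(P-x[:2]).T)-.117,[.6,0]);A=r.x;print(A,r.fun)
g=lambda q:np.degrees(np.arctan2(*(q-A).T[::-1]))
print("pillars",g(P),"mid",(g(P)[0]+g(P)[2]+360)/2)
q=w([(245,290),(357,290),(357,345),(245,346)],.059);m=q.mean(0)
print("pod",q,m,np.hypot(*(m-A)),g(m));d=q[1]+q[2]-q[0]-q[3];print(np.degrees(np.arctan2(d[1],d[0])))
k=w([(503,270),(503,385)],.086);print("knob",k,k.mean(0))
```

```text
[ 0.6271687  -0.01048444] [-6.16178590e-05  1.38595735e-04  1.46485803e-04]
pillars [ 140.1118396    55.31034778 -149.45612335] mid 175.32785812496022
pod [[ 0.53228424  0.00804993]
 [ 0.5755508   0.00437696]
 [ 0.57381067 -0.01700327]
 [ 0.52974266 -0.01367805]] [ 0.55284709 -0.00456361] 0.07455707563404104 175.4451490034206
-4.581368342922523
knob [[ 0.62707767  0.00921881]
 [ 0.62563731 -0.03194472]] [ 0.62635749 -0.01136295]
```

Pod is aligned within 0.2°. Now I'll put the catch home.

arm_command --deltas '[0,0,0.224,0.0116,0.199,-0.08,40,0,0,0.224,0.0116,0.199,-0.08,40,0,0,0.224,0.0116,0.199,-0.08,40,0,0,0.224,0.0116,0.199,-0.08,40,0,0,0.224,0.0116,0.199,-0.08,40,0,0,0.224,0.0116,0.199,-0.08,40,0,0,0.224,0.0116,0.199,-0.12,40,0,0,0.224,0.0116,0.199,-0.1625,40,0,0,0.224,0.0116,0.199,-0.1625,40,0,0,0.224,0.0116,0.199,-0.1625,0,0,0,0.224,0.0116,0.199,-0.1625,0,0,0,0.224,0.0116,0.199,-0.1625,0,0,0,0.224,0.0116,0.199,-0.1625,0,0,0,0.224,0.0116,0.199,-0.1625,0]' --force 8

```text
clock: 10.55
position: [0.579, 0.1591, 0.056]
ee_rot: [1.902, 2.5, 0.001]
force: [-3.5, -1.4, 8.0]
width: 0.15
gripper_force: 8.0
```

arm_command --deltas '[0,0,0,0.0006,-0.0023,0.0038,0,0,0,0,0.0014,-0.005,0.0073,0,0,0,0,0.0022,-0.008,0.0105,0,0,0,0,0.0032,-0.0114,0.0134,0,0,0,0,0.0041,-0.0149,0.016,0,0,0,0,0.0052,-0.0187,0.0181,0,0,0,0,0.0063,-0.0228,0.0199,0,0,0,0,0.0074,-0.0269,0.0212,0,0,0,0,0.0086,-0.0311,0.0221,0,0,0,0,0.0096,-0.0346,0.0225,0,0,0,0,0.0104,-0.0376,0.0226,0,0,0,0,0.0104,-0.0376,0.0226,0]'

```text
clock: 11.75
position: [0.5899, 0.1196, 0.0772]
ee_rot: [1.903, 2.498, -0.002]
force: [-2.3, -0.3, 5.6]
width: 0.151
gripper_force: 8.0
```

arm_command --deltas '[0,0,0,0,0,0,40,0,0,0,0,0,0,40,0,0,0,0,0,0,40,0,0,0,0,0,0.04,40,0,0,0,0,0,0.07,57,0,0,-0.222,-0.037,-0.1242,0.07,57,0,0,-0.222,-0.037,-0.1242,0.07,57,0,0,-0.222,-0.037,-0.1242,0.07,57,0,0,-0.222,-0.037,-0.1242,0.07,57,0,0,-0.222,-0.037,-0.1242,0.07,57]'

```text
clock: 12.75
position: [0.5525, -0.0034, 0.1472]
ee_rot: [2.308, 2.131, 0.001]
force: [-0.1, -0.1, 0.1]
width: 0.619
gripper_force: 0.0
```

Run:
```python
from h import *
s=sensors.observe();print(s['position'],s['ee_rot'],s['force'],s['width']*91.8)
im=optics.get_image("wrist");cv2.imwrite("pics/w5.png",im)
print(proj("wrist",[[.591,.119,.077],[.58,.158,.05],[.553,-.0046,.059]]))
```

```text
[ 0.55254709 -0.00339409  0.1472085 ] [2.30763001e+00 2.13102586e+00 6.07850843e-04] [-0.13009603 -0.05361225  0.11900599] 56.86721817759239
[[361.47515047  41.80921829]
 [338.92986674  -2.76382239]
 [319.99176847 212.81505546]]
```

View pics/w5.png

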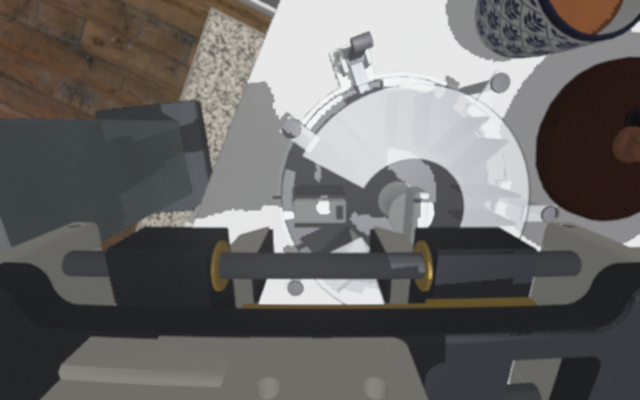

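The catch is home, with its tab top at (361,42) where predicted. The pod at (320,210) is centred under the gripper. I'm gripping it by its ends.

arm_command --deltas '[0,0,0,0.0005,-0.001,-0.04,57,0,0,0,0.0005,-0.001,-0.075,57,0,0,0,0.0005,-0.001,-0.0985,57,0,0,0,0.0005,-0.001,-0.0985,57,0,0,0,0.0005,-0.001,-0.0985,20,0,0,0,0.0005,-0.001,-0.0985,20,0,0,0,0.0005,-0.001,-0.0985,20,0,0,0,0.0005,-0.001,-0.0985,20,0,0,0,0.0005,-0.001,-0.0985,20]' --force 12

```text
clock: 13.7
position: [0.5513, -0.0029, 0.0495]
ee_rot: [-2.305, -2.133, 0.002]
force: [-6.8, 1.4, 0.5]
width: 0.476
gripper_force: 12.0
```

arm_command --deltas '[0,0,0,0.001,0,0.015,20,0,0,0,0.001,0,0.04,20,0,0,0,0.001,0,0.075,20,0,0,0,0.001,0,0.1,20,0,0,0.06,-0.02,-0.03,0.1,20,0,0,0.15,-0.045,-0.07,0.1,20,0,0,0.24,-0.075,-0.11,0.1,20,0,0,0.32,-0.1,-0.14,0.09,20,0,0,0.396,-0.111,-0.157,0.06,20,0,0,0.396,-0.111,-0.157,0.03,20,0,0,0.396,-0.111,-0.157,0.01,20,0,0,0.396,-0.111,-0.157,0,20,0,0,0.396,-0.111,-0.157,-0.006,20,0,0,0.396,-0.111,-0.157,-0.01,20,0,0,0.396,-0.111,-0.157,-0.01,20]'

```text
clock: 15.2
position: [0.4424, -0.1607, 0.039]
ee_rot: [1.542, 2.736, 0.0]
force: [0.4, 0.1, 0.4]
width: 0.48
gripper_force: 12.0
```

arm_command --deltas '[0,0,0,0,0,-0.001,20,0,0,0,0,0,-0.002,20,0,0,0,0,0,-0.0025,20,0,0,0,0,0,-0.0025,20]'

```text
clock: 15.6
position: [0.4421, -0.1609, 0.0364]
ee_rot: [1.543, 2.736, 0.0]
force: [0.1, -0.5, 3.4]
width: 0.477
gripper_force: 12.0
```

arm_command --deltas '[0,0,0,0,0,0,60,0,0,0,0,0,0,60,0,0,0,0,0,0,60,0,0,0,0,0,0.04,60,0,0,0,0,0,0.09,60,0,0,-1,-0.042,-0.17,0.21,40,0,0,-1,-0.042,-0.17,0.21,40,0,0,-1,-0.042,-0.17,0.21,40,0,0,-1,-0.042,-0.17,0.21,40,0,0,-1,-0.042,-0.17,0.21,40,0,0,-1,-0.042,-0.17,0.21,40,0,0,-1,-0.042,-0.17,0.21,40,0,0,-1,-0.042,-0.17,0.21,40,0,0,-1,-0.042,-0.17,0.21,40,0,0,-1,-0.042,-0.17,0.21,40,0,0,-1,-0.042,-0.17,0.21,40,0,0,-1,-0.042,-0.17,0.21,40,0,0,-1,-0.042,-0.17,0.21,40]'

```text
clock: 17.4
position: [0.3998, -0.3306, 0.2459]
ee_rot: [-3.025, -0.847, 0.0]
force: [1.3, 0.7, -0.1]
width: 0.437
gripper_force: 0.0
```

Run:
```python
from h import *
s=sensors.observe();print(s['position'],s['ee_rot'],s['force'],s['width']*91.8)
c=optics.calibration("wrist");im=optics.get_image("wrist");cv2.imwrite("pics/w6.png",im)
import pickle;pickle.dump(c,open("c6.pkl","wb"))
q=proj("wrist",[[.449,-.296,.05],[.442,-.161,.046],[.48,-.28,.05],[.42,-.31,.006]],c);print(q)
x,y=200,20
cv2.imwrite("pics/crop6.png",cv2.resize(im[y:y+220,x:x+260],None,fx=2.7,fy=2.7,interpolation=cv2.INTER_CUBIC))
```

```text
[ 0.39980399 -0.33062822  0.24593602] [-3.02502246e+00 -8.47239689e-01  3.22337727e-04] [ 1.25562447  0.65125911 -0.06930631] 40.15530708322844
[[317.07743863 134.07174887]
 [211.04555164  76.48223769]
 [319.11112288 102.48223792]
 [315.31854476 157.85851453]]
```

View pics/crop6.png

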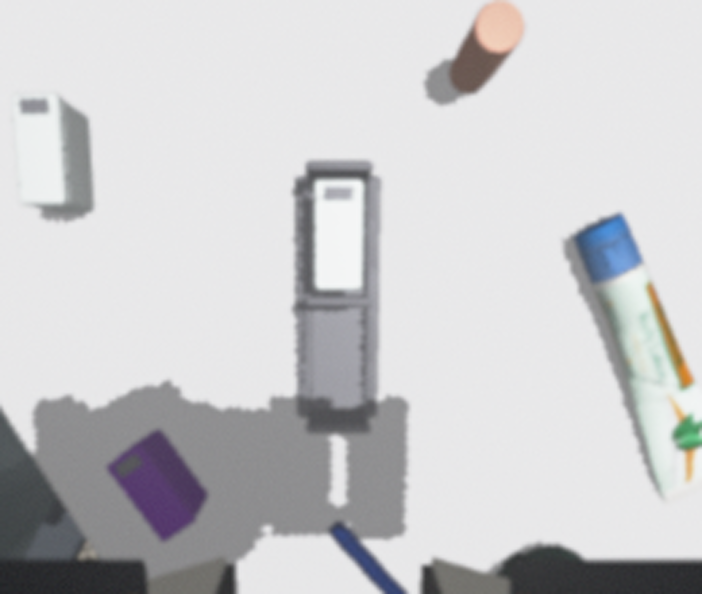

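The crop shows today's pod standing upright on the desk with its top at (18–65, 97–205). The carrier's packed pod is at (338,235) and the free place is at (337,358). The end walls are at y≈165 and y≈427 and the middle wall at y≈300. The purple decoy is at (155,487).

Run:
```python
from h import *
import pickle
c=pickle.load(open("c6.pkl","rb"))
w=lambda p,z:onz("wrist",np.array(p,float)/2.7+[199.7,19.7],z,c)[:,:2]
e=w([(306,161),(372,161),(370,431),(308,431)],.054);a=(e[0]+e[1])/2;b=(e[2]+e[3])/2
d=a-b;print("ends",a,b,np.hypot(*d),np.degrees(np.arctan2(d[1],d[0])),"mid",(a+b)/2);d/=np.hypot(*d)
M=(a+b)/2;print("free",M-.027*d)
m=w([(339,300)],.054)[0];print("midwall",m,(m-M)@d)
r=w([(298,355),(379,355)],.013);print("rails",r,r.mean(0))
p=w([(314,180),(362,180),(362,290),(314,290)],.052);print("packed",p.mean(0),(p.mean(0)-M)@d, np.cross(d,p.mean(0)-M))
q=w([(16,97),(58,97),(65,206),(20,206)],.046);print("pod",q,q.mean(0));v=q[0]+q[1]-q[2]-q[3];print(np.degrees(np.arctan2(v[1],v[0])))
```

```text
ends [ 0.5040323  -0.27334774] [ 0.40938217 -0.33117679] 0.11091819408340171 31.42396967956506 mid [ 0.45670723 -0.30226227]
free [ 0.43366725 -0.31633917]
midwall [ 0.45703373 -0.30205297] 0.00038772636617895946
rails [[ 0.42459354 -0.29948544]
 [ 0.44474763 -0.33269303]] [ 0.43467058 -0.31608923]
packed [ 0.47906464 -0.28814179] 0.02644025532696251 0.00039305967081532285
pod [[ 0.45855577 -0.14582198]
 [ 0.46733313 -0.16094117]
 [ 0.43060994 -0.18307759]
 [ 0.42085679 -0.16649426]] [ 0.44433891 -0.16408375]
29.908135705195207<stdin>:10: DeprecationWarning: Arrays of 2-dimensional vectors are deprecated. Use arrays of 3-dimensional vectors instead. (deprecated in NumPy 2.0)
```

arm_command --deltas '[0,0,0,0.043,0.1686,-0.12,42,0,0,0,0.043,0.1686,-0.12,42,0,0,0,0.043,0.1686,-0.12,42,0,0,0,0.043,0.1686,-0.12,42,0,0,0,0.043,0.1686,-0.12,42,0,0,0,0.043,0.1686,-0.16,42,0,0,0,0.043,0.1686,-0.195,42,0,0,0,0.043,0.1686,-0.211,42,0,0,0,0.043,0.1686,-0.211,42,0,0,0,0.043,0.1686,-0.211,5,0,0,0,0.043,0.1686,-0.211,5,0,0,0,0.043,0.1686,-0.211,5,0,0,0,0.043,0.1686,-0.211,5,0,0,0,0.043,0.1686,-0.211,5]' --force 10

```text
clock: 18.85
position: [0.4436, -0.1626, 0.0361]
ee_rot: [3.025, 0.843, 0.002]
force: [-0.2, 0.2, 8.1]
width: 0.219
gripper_force: 10.0
```

arm_command --deltas '[0,0,0,0,0,0.03,5,0,0,0,0,0,0.07,5,0,0,0,0,0,0.09,5,0,0,0,-0.003,-0.05,0.09,5,0,0,0,-0.006,-0.1,0.09,5,0,0,0,-0.0098,-0.1537,0.09,5,0,0,0,-0.0098,-0.1537,0.075,5,0,0,0,-0.0098,-0.1537,0.065,5,0,0,0,-0.0098,-0.1537,0.065,5]'

```text
clock: 19.75
position: [0.4322, -0.3143, 0.0988]
ee_rot: [-3.023, -0.844, 0.002]
force: [0.7, 0.6, 0.3]
width: 0.218
gripper_force: 10.0
```

Run:
```python
from h import *
s=sensors.observe();print(s['position'],s['ee_rot'],s['force'])
c=optics.calibration("wrist");im=optics.get_image("wrist");cv2.imwrite("pics/w7.png",im)
q=proj("wrist",[[.4337,-.3163,.11],[.457,-.3022,.054]],c);print(q)
x,y=220,120
t=optics.get_image("top");p=proj("top",[[.4337,-.3163,.05]])[0];print(p)
o=np.zeros((480,800,3),np.uint8);o[:420,:500]=cv2.resize(im[y:y+168,x:x+200],(500,420),interpolation=cv2.INTER_CUBIC)
px,py=int(p[0]),int(p[1]);o[:480,500:]=cv2.resize(t[py-40:py+40,px-25:px+25],(300,480),interpolation=cv2.INTER_CUBIC)
cv2.imwrite("pics/crop7.png",o)
```

```text
[ 0.43222819 -0.31431628  0.09883642] [-3.02340479e+00 -8.43855570e-01  2.31754072e-03] [0.69271011 0.58201012 0.28289309]
[[324.71002278 268.34176137]
 [324.0676567  190.48807475]]
[373.81649108 255.5082358 ]
```

View pics/crop7.png

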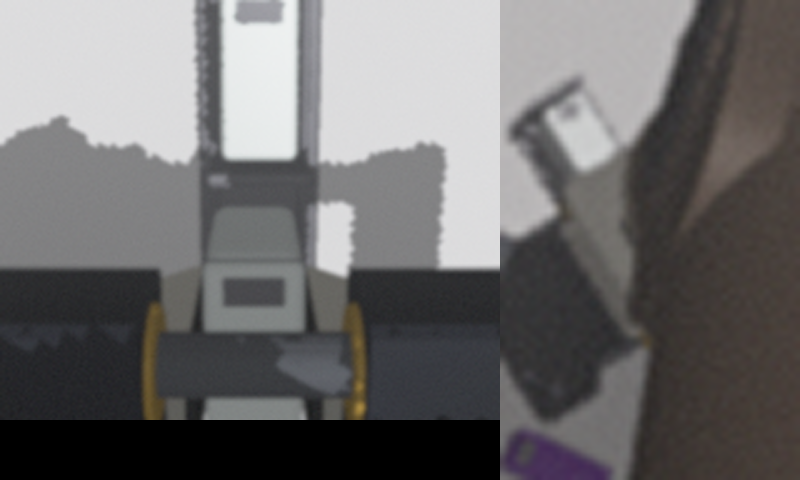

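The held pod's centre (crop x 254) is about 2 mm left of the carrier line (x 261), matching the measured TCP lag. I'll shift and lower.

arm_command --deltas '[0,0,0,0.0015,-0.002,0,5,0,0,0,0.0015,-0.002,-0.005,5,0,0,0,0.0015,-0.002,-0.015,5,0,0,0,0.0015,-0.002,-0.025,5,0,0,0,0.0015,-0.002,-0.035,5,0,0,0,0.0015,-0.002,-0.042,5,0,0,0,0.0015,-0.002,-0.048,5,0,0,0,0.0015,-0.002,-0.052,5,0,0,0,0.0015,-0.002,-0.052,5]'

```text
clock: 20.75
position: [0.4343, -0.3177, 0.0475]
ee_rot: [-3.026, -0.843, 0.001]
force: [-0.1, 0.1, 0.1]
width: 0.223
gripper_force: 10.0
```

arm_command --deltas '[0,0,0,-0.0005,0.001,-0.003,5,0,0,0,-0.0005,0.001,-0.005,5,0,0,0,-0.0005,0.001,-0.006,5,0,0,0,-0.0005,0.001,-0.006,5]'

```text
clock: 21.15
position: [0.4341, -0.3169, 0.0421]
ee_rot: [3.026, 0.843, 0.0]
force: [0.2, -0.1, 0.9]
width: 0.215
gripper_force: 10.0
```

arm_command --deltas '[0,0,0,0,0,-0.0005,40,0,0,0,0,0,-0.0005,40,0,0,0,0,0,-0.0005,40,0,0,0,0,0,0.03,40,0,0,0,0,0,0.08,40,0,0,0,0,0,0.13,40,0,0,0.602,0.192,0.3074,0.13,40,0,0,0.602,0.192,0.3074,0.13,40,0,0,0.602,0.192,0.3074,0.13,40,0,0,0.602,0.192,0.3074,0.13,40,0,0,0.602,0.192,0.3074,0.13,40,0,0,0.602,0.192,0.3074,0.13,40,0,0,0.602,0.192,0.3074,0.13,40,0,0,0.602,0.192,0.3074,0.13,40,0,0,0.602,0.192,0.3074,0.13,40,0,0,0.602,0.192,0.3074,0.13,40]'

```text
clock: 22.75
position: [0.6255, -0.0107, 0.1717]
ee_rot: [2.311, 2.128, -0.002]
force: [-0.6, -0.3, -0.7]
width: 0.435
gripper_force: 0.0
```

Run:
```python
from h import *
s=sensors.observe();print(s['position'],s['ee_rot'],s['force'])
cv2.imwrite("pics/w8.png",optics.get_image("wrist"))
t=optics.get_image("top");cv2.imwrite("pics/t8.png",t)
# white top of placed vs packed pod in the top view
w=cv2.inRange(t[228:275,350:385],(195,195,195),(255,255,255))
n,_,st,ce=cv2.connectedComponentsWithStats(w)
for i in range(1,n):
    if st[i,4]>15:
        p=ce[i]+[350,228];print(st[i,4],p,onz("top",[p],.052)[0])
print(proj("top",[[.4337,-.3163,.052],[.479,-.288,.052]]))
```

```text
[ 0.62553868 -0.01067511  0.17167028] [ 2.31122483e+00  2.12761156e+00 -2.30356101e-03] [-0.56738666 -0.2583645  -0.67449864]
82 [363.01219512 239.58536585] [ 0.47554937 -0.2883429   0.052     ]
86 [374.59302326 256.37209302] [ 0.43126396 -0.31799766  0.052     ]
[[373.92825853 255.44456882]
 [362.8570459  238.28434486]]
```

The placed pod's top matches the packed one in size and offset, so it is seated. Now the knob.

arm_command --deltas '[0,0,0,0.0005,0.001,-0.04,45,0,0,0,0.0005,0.001,-0.075,45,0,0,0,0.0005,0.001,-0.084,45,0,0,0,0.0005,0.001,-0.084,0,0,0,0,0.0005,0.001,-0.084,0,0,0,0,0.0005,0.001,-0.084,0,0,0,0,0.0005,0.001,-0.084,0,0,0,0,0.0005,0.001,-0.084,0]' --force 15

```text
clock: 23.65
position: [0.6259, -0.0083, 0.0891]
ee_rot: [-2.31, -2.129, 0.001]
force: [-3.0, -0.7, 3.9]
width: 0.125
gripper_force: 15.0
```

arm_command --deltas '[0,0,-0.04,0,-0.0012,0,0,0,0,-0.1,0,-0.0012,0,0,0,0,-0.17,0,-0.0012,0,0,0,0,-0.24,0,-0.0012,0,0,0,0,-0.31,0,-0.0012,0,0,0,0,-0.38,0,-0.0012,0,0,0,0,-0.43,0,-0.0012,0,0,0,0,-0.47,0,-0.0012,0,0,0,0,-0.49,0,-0.0012,0,0,0,0,-0.5,0,-0.0012,0,0,0,0,-0.5,0,-0.0012,0,0,0,0,-0.5,0,-0.0012,0,0]'

```text
clock: 24.85
position: [0.6274, -0.0092, 0.0891]
ee_rot: [2.948, 1.084, 0.003]
force: [0.1, -0.2, 6.4]
width: 0.134
gripper_force: 15.0
```

arm_command --deltas '[0,0,0,0,0,0,45,0,0,0,0,0,0,45,0,0,0,0,0,0,45,0,0,0,0,0,0.04,45,0,0,0,-0.02,0,0.09,45,0,0,0.5,-0.0598,-0.031,0.1273,45,0,0,0.5,-0.0598,-0.031,0.1273,45,0,0,0.5,-0.0598,-0.031,0.1273,45,0,0,0.5,-0.0598,-0.031,0.1273,45,0,0,0.5,-0.0598,-0.031,0.1273,45,0,0,0.5,-0.0598,-0.031,0.1273,45,0,0,0.5,-0.0598,-0.031,0.1273,45,0,0,0.5,-0.0598,-0.031,0.1273,45]'

```text
clock: 26.15
position: [0.5666, -0.0408, 0.2152]
ee_rot: [-2.312, -2.127, 0.0]
force: [-0.3, 0.3, 0.1]
width: 0.486
gripper_force: 0.0
```

Run:
```python
from h import *
import pickle
s=sensors.observe();print(s['position'],s['ee_rot'])
c4=pickle.load(open("c4.pkl","rb"));c=optics.calibration("wrist");im=optics.get_image("wrist");cv2.imwrite("pics/w9.png",im)
A=np.array([.6271,-.0104])
for n,I,C in(("before",cv2.imread("pics/w4.png"),c4),("now",im,c)):
    # pod top: mid-grey patch (lit in shade) around the opening; corner box
    g=cv2.cvtColor(I,cv2.COLOR_BGR2GRAY)
    p=proj("wrist",[[.553,-.0046,.059]],C)[0].astype(int);x0,y0=p-[30,26]
    r=g[y0:y0+52,x0:x0+60]
    v=int(np.median(g[p[1]-4:p[1]+5,p[0]-8:p[0]+5]));m=cv2.inRange(r,v-12,v+12)
    m=cv2.morphologyEx(m,cv2.MORPH_OPEN,np.ones((5,5)))
    k,l,st,ce=cv2.connectedComponentsWithStats(m);i=l[26,30];ct=max(cv2.findContours((l==i).astype(np.uint8),0,2)[0],key=cv2.contourArea)
    rc=cv2.minAreaRect(ct);q=cv2.boxPoints(rc)+[x0,y0];W=onz("wrist",q,.059,C)[:,:2];ctr=W.mean(0)
    e=max([W[1]-W[0],W[2]-W[1]],key=np.linalg.norm);print(n,v,st[i,4],rc[1],ctr,"ang",np.degrees(np.arctan2(*(ctr-A)[::-1])),"dir",np.degrees(np.arctan2(e[1],e[0])))
    # catch arm/bracket: mean abs view
    tp=proj("wrist",[[.591,.1195,.069]],C)[0];print("tab px",tp)
t=optics.get_image("top");t0=cv2.imread("pics/top0.png")
p=proj("top",[[.591,.1195,.077]])[0].astype(int);q=lambda I:I[p[1]-12:p[1]+13,p[0]-16:p[0]+17].astype(int)
cv2.imwrite("pics/t9.png",t);print("catch diff now/start",abs(q(t)-q(t0)).mean(),"tipped(t3)",abs(q(cv2.imread('pics/t3.png'))-q(t0)).mean(),"home(t8)",abs(q(cv2.imread('pics/t8.png'))-q(t0)).mean())
```

```text
[ 0.56662763 -0.04083538  0.21518034] [-2.31186281e+00 -2.12688779e+00  4.05849661e-04]
before 149 966 (51.0, 42.0) [ 0.54263529 -0.00346971] ang 175.3094180914623 dir -95.12773248927869
tab px [330.63984925  21.50020164]
now 149 942 (39.0, 42.0) [0.5436427  0.00334503] ang 170.64760939927032 dir -4.95516557579102
tab px [331.56706507  20.18838035]
catch diff now/start 30.69050505050505 tipped(t3) 35.16686868686869 home(t8) 26.655353535353534
```

Run:
```python
from h import *
import pickle
c4=pickle.load(open("c4.pkl","rb"));c=optics.calibration("wrist")
A=np.array([.6271,-.0104])
for n,f,C in(("before","w4",c4),("now","w9",c)):
    g=cv2.cvtColor(cv2.imread(f"pics/{f}.png"),cv2.COLOR_BGR2GRAY)
    for r in(.066,.075,.085):
        a=np.radians(175.35);P=proj("wrist",[np.r_[A+r*np.array([np.cos(a),np.sin(a)]),.059]],C)[0];x,y=P.round().astype(int)
        col=g[y-22:y+23,x].astype(int);d=np.diff(col)
        up=np.where(abs(d[:22])>18)[0];dn=np.where(abs(d[22:])>18)[0]+22
        print(n,r,P.round(1),list(col[8:38]))
    t=proj("wrist",[[.591,.1195,.077],[.5935,.111,.04]],C).round().astype(int)
    x,y=t[0];print("tab",t.tolist());print(g[max(y-6,0):y+14:2,x-12:x+13:2])
```

```text
before 0.066 [311. 159.] [np.int64(79), np.int64(83), np.int64(87), np.int64(98), np.int64(119), np.int64(136), np.int64(146), np.int64(149), np.int64(149), np.int64(150), np.int64(149), np.int64(148), np.int64(149), np.int64(148), np.int64(149), np.int64(150), np.int64(150), np.int64(149), np.int64(148), np.int64(147), np.int64(148), np.int64(149), np.int64(144), np.int64(133), np.int64(106), np.int64(89), np.int64(86), np.int64(85), np.int64(85), np.int64(89)]
before 0.075 [302.3 159. ] [np.int64(78), np.int64(86), np.int64(89), np.int64(101), np.int64(121), np.int64(135), np.int64(145), np.int64(148), np.int64(149), np.int64(149), np.int64(150), np.int64(149), np.int64(150), np.int64(149), np.int64(149), np.int64(149), np.int64(148), np.int64(148), np.int64(147), np.int64(148), np.int64(148), np.int64(147), np.int64(146), np.int64(135), np.int64(112), np.int64(89), np.int64(86), np.int64(85), np.int64(87), np.int64(89)]
before 0.085 [292.7 159.1] [np.int64(77), np.int64(84), np.int64(88), np.int64(100), np.int64(121), np.int64(138), np.int64(145), np.int64(149), np.int64(150), np.
[... 2166 characters left out ...]
64(146), np.int64(138), np.int64(117), np.int64(93), np.int64(86), np.int64(85), np.int64(85), np.int64(87), np.int64(86)]
tab [[332, 17], [334, 39]]
[[233 232 233 232 233 232 230 224 197 204 232 232 233]
 [232 232 233 232 230 214 178 143 121 145 222 233 232]
 [233 232 225 195 160 126 123 127 133 136 199 232 232]
 [232 230 164 123 128 135 140 144 143 139 173 230 233]
 [233 230 154 132 148 152 149 146 141 133 153 224 233]
 [232 231 180 124 147 142 136 130 116 112 132 218 233]
 [232 232 211 116 126 123 119 110 105 104 136 218 232]
 [232 232 224 128 104 106 100  94  85 153 219 225 232]
 [228 217 188 109  89  86  77  71  73 184 234 228 231]
 [164 142 117  78  70  70  71  68  74 157 232 222 228]]
```

The next pod's edges sit where today's did (within about 0.5°), and the catch tab is at its home position. I'm handing in.

```bash
python3 -c "
from cell import arm
print(arm.sign_off())"
```

```text
the job is handed in; nothing more can be done
None
```

I handed the job in at about 26 s on the clock: today's pod is in the carrier's free place, and the carousel is one step on with the next pod mid-opening (within about 0.5°) and the catch home; the last pod and catch checks were numerical, as all 10 picture views were used.

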